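Third hand at the carver's bench: seat the dowel, press the foot block on the sprung stop

ROBOT

A 6-joint arm with a two-finger parallel gripper is mounted at the origin on the work surface. World frame = base frame: x ahead of the robot, y to its left, z up, the work surface at z = 0. Lengths are in mm, angles in rad, forces in N, time in s.
With the tool pointing down it reaches from about 350 to 975 mm from the base axis. Payload 7.1 kg.
Tool frame: the origin (TCP) lies midway between the tips of the shut fingers; the grasp point (between the pads) lies 19 mm behind it (ctrl.grip_depth is the distance from the TCP to the grasp point, in mm); z points along the fingers, y is the line along which they close (so a half turn about z gives the same grasp; the last joint's range is limited). The gripper opens to 88 mm and grips with 3 to 60 N. Pads are 20 mm wide; open, the fingers measure 115 mm over their backs; the gripper's body (75 mm by 178 mm) begins 61 mm behind the grasp point.
Start: joints at [-1.203, 0.423, 1.63, -0, 1.089, -0.019], TCP at [235.783, -578.802, 222.675] pointing down, gripper open.
Joint ranges: [-3, 3], [-0.9, 2.11], [0.09, 2.58], [-1.31, 4.45], [0.11, 2.69], [-2.54, 2.54]. Speed limits (rad/s): [2.39, 2.39, 3.01, 3.14, 3.14, 3.14].

INTERFACE

Orientations are given as a rotation vector (axis times angle).
In Python, from workcell import get_obs, vision, ctrl gives the robot as it stands.
- The arm moves only by the tool step_arm, never from a script. Its argument "plan" is a list of rows, each a list of 7 numbers: the opening, from -1 (shut) to 1 (fully open), then the shift along the tool's x, y, z as a fraction of full scale, then the turn, a rotation vector about the tool's x, y, z as a fraction of full scale. In form: [[fingers, dx, dy, dz, wx, wy, wz], ...]. A call has 1 to 20 rows; each row shifts and turns the commanded pose from where the row before left it, along the tool's axes as they then stand; what a row does not reach is not made up. Full scale, the value 1, is 50 mm for a shift and 0.12 rad for a turn. A row lasts 1/8 s, in which the tool goes at most 62.5 mm and 10.7 degrees, less where a joint would pass 70% of its speed; a pose out of reach is approached as far as the arm can. A call with a number of a shift or a turn outside -1 to 1 is refused whole. A call with a gripper value outside its range is refused whole. The fingers move at their own pace and stop on an object; the grip force is fixed at half the most. Time passes only in rows, so rows that do not move let the fingers close. It gives the time, the measured TCP pose, the force, the opening and the grip force at its end, in the units of the state.
- get_obs(): the state, without advancing time (a new reading comes with each control period).
- vision.get_image(name): name is "scene" or "top"; returns a dict with "pixels" (420x560x3 uint8, red, green, blue), "depth" (420x560 float32, mm along the optical axis (not along the pixel's ray), 0 where there is no reading), "fx", "fy", "cx", "cy" (pixels), "T" (4x4, takes a point from camera to world coordinates). Camera axes: x right, y down, z forward; pixel columns grow to the right and rows downward; lengths in mm; the calibration is good to about 2 mm. A picture is of the moment at which its call begins.
- ctrl.close_job(): hands the job in; it is judged then, once.
The state is a dict: "t": time; "qpos": joint angles; "qvel": joint speeds; "joint_torque": joint torques, N m; "ee_pos": TCP position; "orientation": TCP orientation; "ft_force": force on the tool from outside, world axes, zero at the start; "moment": the same for the moment, N m; "width": finger opening in mm; "grasp_force": force on a finger pad.
Only numpy, scipy, OpenCV 4.12 (cv2) and the standard library are available. Lean on these libraries where they do the work, as an engineer would, in place of code of your own. Each camera call takes 0.05 s, during which the arm holds its last target. There are 200 camera calls.

TASK

I am going to pin a dowel into its foot block, so be my third hand: take the dowel out of its stand and push it all the way down into the block's bore, then bring the block flat on the bench, bored end first and square, against the middle of the sprung stop's face plate. Press it there steadily with about 10 newtons, which pushes the plate in by about 20 mm (never ram the plate to the end of its travel), and finish while still holding that push: do not let go. Leave the paint tin, the brush and the screwdriver alone.

Things in the scene. Friction and masses are not known exactly. Their poses are not given: they have to be found in the camera images.
- peg: round wooden dowel, 14 mm diameter, 80 mm long, 12 g, standing upright in the stand with its foot 8 mm above the bench, so 58 mm of it shows above the stand. Origin: centre of its foot (lower end); z runs along the dowel to its top. Foot edge chamfered 1 mm.
- block: loose beech foot block, 100 x 50 x 40 mm (x, y, z), about 140 g, lying on the bench. Origin: centre of its underside; x points to its bored (front) end, which starts roughly towards the stop, z up. With the dowel fully home its foot is 10 mm above the block's underside and 50 mm of it stands out of the block.
- block_hole0 (a point): centre of the mouth of the block's blind round bore, 16 mm diameter, 30 mm deep (floor 10 mm above the underside), on the block's centre line 30 mm from its front end: block x = +20 mm, y = 0, z = 40 mm (level with the block's top).
- stand: dark wooden stand fixed to the bench, 60 x 60 x 30 mm, that holds the dowel in a 16 mm hole, 22 mm deep, at its centre. Origin: centre of its underside. Stands to the left or right of the work.
- stop_base: sprung stop on the far side of the work; its wooden housing, 45 x 130 x 50 mm, is fixed to the bench. In front of it, towards the robot, stands the moving face plate. Origin: on the bench, middle of the housing's front face; x points from plate to housing, which is the pushing direction, y along the plate. At rest the plate's front face is at x = -50 mm.
- stop_plate (a joint): travel of the face plate towards the housing, in m: 0 at rest (springs out), 0.032 at the hard end. Spring 500 N/m without preload: 0.010 = 5 N, 0.020 = 10 N, 0.030 = 15 N. It springs back when let go.
- stop_face (a point): centre of the front face of the moving aluminium plate (130 mm wide, 12 mm thick, from 2 to 46 mm above the bench, on two guide rods with springs); 24 mm above the bench; it moves with the plate.
- tin: closed round white paint tin, 68 mm diameter, 75 mm high, bystander; on the other side of the work than the stand. Origin: centre of its underside.
- brush: paint brush lying on the bench at the left, bystander.
- screwdriver: screwdriver with a wooden handle, lying on the bench at the right, bystander.
Things that resemble listed ones, but are neither listed nor needed, are in the scene too. What is shaped like the block but orange or yellow is not meant.

How it is judged (in metres and radians):
On the way, in this order (a step that is already met when the one before it is completed fails the run):
1. the dowel is fully home in the block's bore, the block flat on the bench (z of peg in the frame of block between 0.004 and 0.014 m and horizontal distance between peg and block_hole0 below 0.005 m and angle between the z axis of peg and the z axis of block, either way round below 0.12 rad and angle between block's own z axis and vertical below 0.08 rad and height (world z) of block below 0.006 m), for 0.2 s.
2. the block, flat and square, bored end first, presses on the middle of the sprung stop with 5 to 15 N, the dowel still home (all of step 1 and contact force between block and stop_base between 5 and 15 N and angle between the x axis of block and the x axis of stop_base, either way round below 0.1 rad and y of block in the frame of stop_base between -0.025 and 0.025 m and x of block_hole0 in the frame of stop_base above -0.078 m), for 0.5 s.
At the end, for the whole second after the job is handed in: Ends with the robot holding: block flat (0.08 rad), square to the stop (0.1 rad), within 25 mm of its middle, bored end on the plate, pressing it with 5 to 15 N, at rest, robot touching the block; dowel home in the bore (foot within 4 mm of its floor) (all of step 2 and linear speed of block below 0.01 m/s and contact force between any of the fingers, the arm and block above 3 N); the arm keeps its last pose, push and grip.
It fails at once if the stop's plate is rammed: over 30 N between block and stop, or the plate at the end of its travel (contact force between block and stop_base above 30 N or value of joint stop_plate above 0.0315 m).
It fails at once if the tin is disturbed (moved over 30 mm) (distance of tin from where it was at the start of the episode above 0.03 m).
It fails at once if the brush is disturbed (moved over 30 mm) (distance of brush from where it was at the start of the episode above 0.03 m).
It fails at once if the screwdriver is disturbed (moved over 30 mm) (distance of screwdriver from where it was at the start of the episode above 0.03 m).
It also fails if it takes over 54 s, if anything falls off the work surface, if the arm or the gripper's body presses on something with over 40 N, if the wrist force passes 120 N, or if a joint passes its speed limit or range.

## Working session

There is one attempt and no reset: what is moved stays moved. The work goes in short steps, Python scripts to look and compute and a tool call to move; the robot and the scene stay as the last step left them, time stands still between calls to the robot, and variables do not carry over. Pictures are saved under pics/ and viewed, at most 10 in all, crops included, and the job is handed in when it is done.

Besides the shell and the picture viewer there is one more tool, called after ">>>" as a command line: name --pt "numbers of a row" for each row, then --argument value for the rest. step_arm: Moves the arm, as the interface text tells. Its arguments: {"type":"object","properties":{"plan":{"type":"array","items":{"type":"array","items":{"type":"number","minimum":-1,"maximum":1}}}},"required":["plan"]}

```bash
mkdir -p pics; ls; cat > h.py <<'E'
import numpy as np, cv2
from workcell import get_obs, vision, ctrl
def grab(n):
    im=vision.get_image(n); return im
def save(im,f): cv2.imwrite('pics/'+f,im['pixels'][:,:,::-1])
def cloud(im):
    d=im['depth']; v,u=np.mgrid[:d.shape[0],:d.shape[1]]
    P=np.stack([(u-im['cx'])/im['fx']*d,(v-im['cy'])/im['fy']*d,d,np.ones_like(d)],-1)
    W=P@np.array(im['T']).T; W[d==0]=np.nan; return W[...,:3]
E
python3 - <<'E'
from h import *
import pickle
for n in('scene','top'):
    im=grab(n); save(im,n+'0.png'); pickle.dump(im,open(n+'0.pkl','wb')); print(n,im['fx'],im['cx'],np.round(im['T'],3))
o=get_obs(); print({k:np.round(v,3) for k,v in o.items()}, ctrl.grip_depth)
E
```

```text
pics
scene 479.12701937616106 277.4867473570721 [[ 5.120000e-01  6.040000e-01 -6.110000e-01  1.154003e+03]
 [ 8.590000e-01 -3.660000e-01  3.580000e-01 -3.572970e+02]
 [-8.000000e-03 -7.080000e-01 -7.060000e-01  7.427370e+02]
 [ 0.000000e+00  0.000000e+00  0.000000e+00  1.000000e+00]]
top 483.82418379145696 271.1827533388805 [[-2.60000e-02 -9.85000e-01  1.71000e-01  3.76644e+02]
 [-1.00000e+00  2.50000e-02 -4.00000e-03 -4.99100e+00]
 [-0.00000e+00 -1.71000e-01 -9.85000e-01  1.13914e+03]
 [ 0.00000e+00  0.00000e+00  0.00000e+00  1.00000e+00]]
{'t': np.float64(0.1), 'qpos': array([-1.203,  0.424,  1.631,  0.   ,  1.089, -0.019]), 'qvel': array([ 0.003, -0.001, -0.002,  0.001, -0.   , -0.001]), 'joint_torque': array([ 1.0000e-03, -5.4562e+01, -2.7433e+01,  6.5000e-02,  1.9000e-02,
       -0.0000e+00]), 'ee_pos': array([ 235.605, -578.344,  221.957]), 'orientation': array([-3.082, -0.603,  0.   ]), 'ft_force': array([0.038, 0.25 , 0.158]), 'moment': array([-0.042,  0.018,  0.003]), 'grasp_force': np.float64(0.0), 'width': np.float64(87.757)} 18.700000000000003
```

View pics/top0.png

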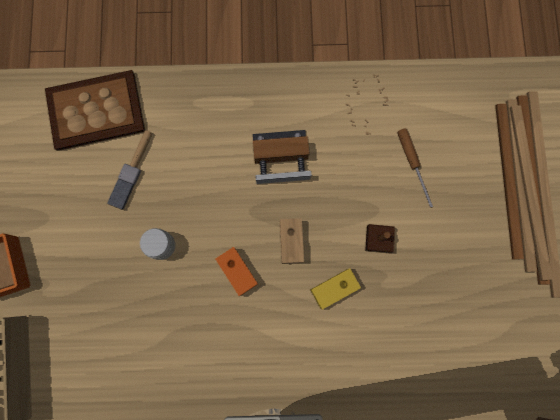

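View pics/scene0.png

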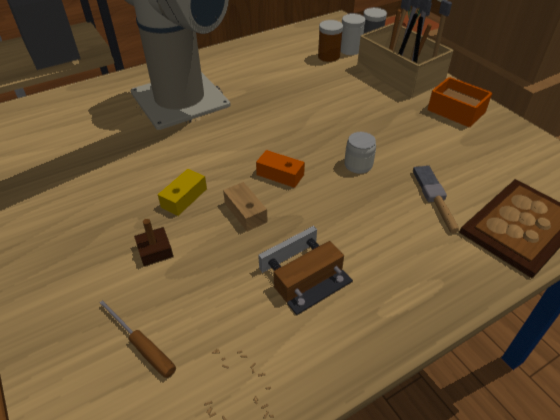

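The top view shows the block at about (291,240) with its bore at (291,231). The stand with the dowel is at (380,238), the stop plate at (283,177) and its housing at (280,150). The tin is at (157,244), and the orange and yellow decoys are at (236,271) and (336,288). The scene view shows the same layout.

```bash
cat > m.py <<'E'
from h import *
import pickle
def ray(im,uv,z):
    T=np.array(im['T']); d=T[:3,:3]@[(uv[0]-im['cx'])/im['fx'],(uv[1]-im['cy'])/im['fy'],1]
    return T[:3,3]+d*(z-T[2,3])/d[2]
def region(im,W,seed,zlo,zhi,r):
    c=ray(im,seed,(zlo+zhi)/2)
    return ((W[...,2]>zlo)&(W[...,2]<zhi)&(np.hypot(W[...,0]-c[0],W[...,1]-c[1])<r)).astype(np.uint8)
def rect(im,W,m,z):
    n,l,s,c=cv2.connectedComponentsWithStats(m); k=1+np.argmax(s[1:,4]); m=(l==k).astype(np.uint8)
    cs=cv2.findContours(m,0,1)[0][0][:,0].astype(float)
    pts=np.array([ray(im,p,z)[:2] for p in cs],np.float32)
    r=cv2.minAreaRect(pts); return np.round(r[0],1),np.round(r[1],1),round(r[2],1),'z med',round(float(np.nanmedian(W[...,2][m>0])),1),s[k,4]
E
python3 - <<'E'
from m import *
top=pickle.load(open('top0.pkl','rb')); sc=pickle.load(open('scene0.pkl','rb'))
S={'top':dict(block=(291,240),stand=(380,238),plate=(283,177),hous=(280,150),tin=(157,244),peg=(386,235)),
'scene':dict(block=(244,203),stand=(153,243),plate=(288,247),hous=(309,265),tin=(361,143),peg=(148,222))}
H=dict(block=(34,46,40,75),stand=(24,36,30,60),plate=(40,52,46,80),hous=(44,56,50,80),tin=(68,82,75,50),peg=(75,95,88,25))
for n,im in(('top',top),('scene',sc)):
    W=cloud(im)
    for k,(a,b,z,r) in H.items():
        try: print(n,k,*rect(im,W,region(im,W,S[n][k],a,b,r),z))
        except Exception as e: print(n,k,e)
# bore: dark blob on block top
for n,im,(u,v) in(('top',top,(291,231)),('scene',sc,(249,204))):
    g=im['pixels'].sum(2).astype(int)[v-9:v+10,u-9:u+10]; m=(g<(np.median(g)*0.72)).astype(np.uint8)
    N,l,s,c=cv2.connectedComponentsWithStats(m); k=1+np.argmax(s[1:,4]); p=c[k]+[u-9,v-9]
    print(n,'bore px',p,s[k],ray(im,p,40).round(1))
big=cv2.resize(top['pixels'][140:290,220:420],None,fx=4,fy=4,interpolation=2); cv2.imwrite('pics/c1.png',big[:,:,::-1])
big=cv2.resize(sc['pixels'][170:290,110:310],None,fx=4,fy=4,interpolation=2); cv2.imwrite('pics/c2.png',big[:,:,::-1])
E
```

```text
top block [492.4 -54.5] [100.5  50.1] 1.2 z med 40.7 921
top stand [ 493.7 -260.3] [61.6 60.9] 83.5 z med 31.1 622
top plate [702.6 -35.5] [ 33.8 122.3] 2.3 z med 49.8 411
top hous [709.1 -35.9] [ 47.1 129.6] 3.3 z med 50.6 1052
top tin [491.6 250.6] [62.3 59.7] 88.5 z med 75.0 632
top peg [ 493.5 -259.8] [15.6 13.2] 88.5 z med 87.6 43
scene block [497.7 -53.5] [106.3  52.8] 1.2 z med 39.6 840
scene stand [ 498.8 -258.8] [59.9 65.7] 83.2 z med 29.4 686
scene plate [713.3 -34.4] [ 50.2 132.5] 3.3 z med 49.8 1104
scene hous [714.8 -35.5] [ 47.9 130.1] 3.3 z med 49.8 1468
scene tin [497.3 250.7] [62.1 67. ] 58.7 z med 74.8 405
scene peg [ 502.6 -259.4] [13.1 25.9] 82.6 z med 86.3 67
top bore px [290.475 231.175] [ 5  6  8  8 40] [513.3 -52.6  40. ]
scene bore px [249.3 205.1] [ 6  8  8  5 30] [515.5 -51.2  40. ]
```

View pics/c1.png

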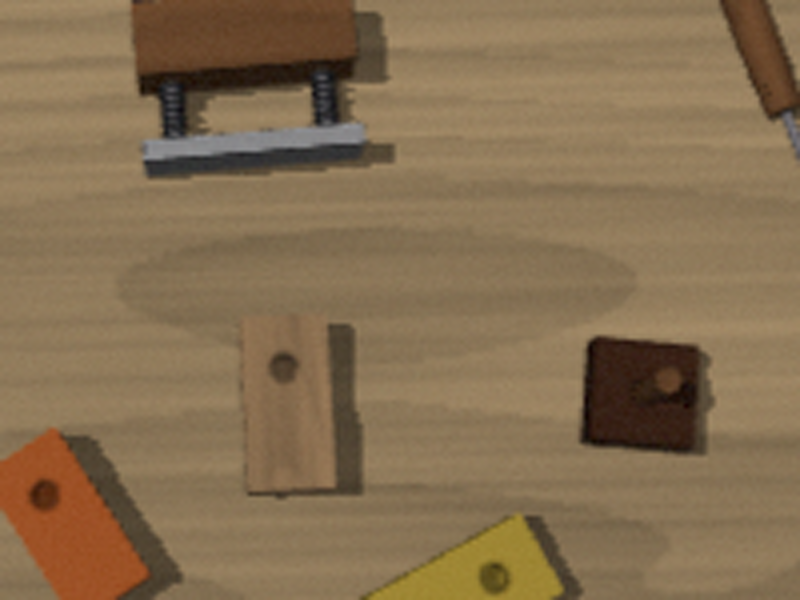

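View pics/c2.png

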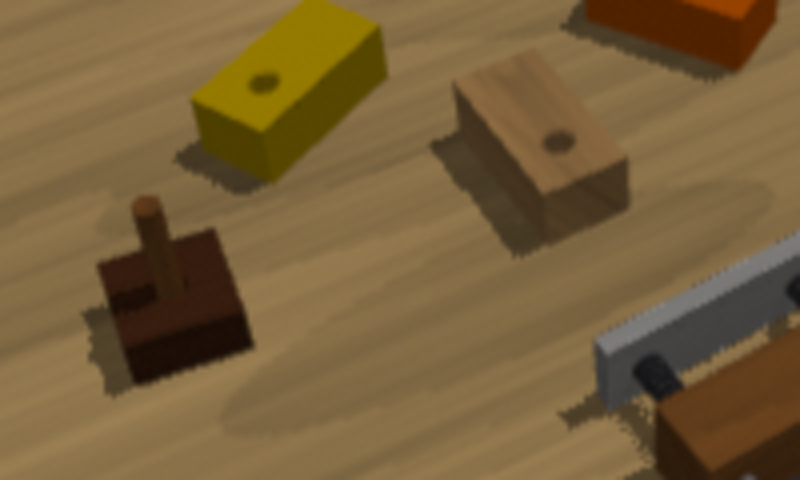

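>>> step_arm --pt "1 0 0 0 0 0 0.805" --pt "1 0 0 0 0 0 0.805" --pt "1 0 0 0 0 0 0.805" --pt "1 0 0 0 0 0 0.805" --pt "1 0.4 -0.5 0 0 0 0" --pt "1 0.4 -0.5 0 0 0 0" --pt "1 0.4 -0.5 0 0 0 0" --pt "1 0.4 -0.5 0 0 0 0" --pt "1 0.4 -0.5 0 0 0 0" --pt "1 0.4 -0.5 0 0 0 0" --pt "1 0.4 -0.5 0 0 0 0" --pt "1 0.4 -0.5 0 0 0 0" --pt "1 0.4 -0.5 0 0 0 0" --pt "1 0.4 -0.5 0 0 0 0" --pt "1 0.4 -0.5 0 0 0 0" --pt "1 0.4 -0.5 0 0 0 0" --pt "1 0 0 0 0 0 0" --pt "1 0 0 0 0 0 0"

```text
t: 2.35
ee_pos: [475.2, -278.9, 222.4]
orientation: [-3.141, -0.001, 0.001]
ft_force: [-0.4, 0.1, 0.4]
width: 88.3
grasp_force: 0.0
```

```bash
cat > rel.py <<'E'
from m import *
from scipy.spatial.transform import Rotation as Ro
def rel(x,y,z,yaw=0):
    o=get_obs(); R=Ro.from_rotvec(o['orientation']); p=np.array(o['ee_pos'])
    G=Ro.from_euler('z',yaw,degrees=True)*Ro.from_euler('x',180,degrees=True)
    w=(R.inv()*G).as_rotvec()
    print('t',round(float(o['t']),2),'pos',p.round(1),'yaw',round(float(np.degrees(np.arctan2(*R.as_matrix()[[1,0],0]))),2),'tilt',np.degrees(np.arccos(-R.as_matrix()[2,2])).round(2),'F',np.round(o['ft_force'],1),'w',round(float(o['width']),1),'g',round(float(o['grasp_force']),1))
    print('turn/0.12',(w/0.12).round(3),'shift/50 (now axes)',(R.inv().apply(np.array([x,y,z])-p)/50).round(3),'(goal axes)',(G.inv().apply(np.array([x,y,z])-p)/50).round(3))
E
python3 -c "
from rel import *
rel(494.5,-259.5,120)"
```

```text
t 2.35 pos [ 475.2 -278.9  222.4] yaw 0.05 tilt 0.04 F [-0.4  0.1  0.4] w 88.3 g 0.0
turn/0.12 [-0.001  0.006  0.007] shift/50 (now axes) [ 0.388 -0.387  2.048] (goal axes) [ 0.386 -0.388  2.048]
```

>>> step_arm --pt "1 0.19 -0.195 0 0 0 0" --pt "1 0.195 -0.195 0 0 0 0" --pt "1 0 0 0.6 0 0 0" --pt "1 0 0 0.6 0 0 0" --pt "1 0 0 0.6 0 0 0" --pt "1 0 0 0.6 0 0 0" --pt "1 0 0 0.5 0 0 0" --pt "1 0 0 0.3 0 0 0" --pt "1 0 0 0.24 0 0 0" --pt "1 0 0 0 0 0 0" --pt "-1 0 0 0 0 0 0" --pt "-1 0 0 0 0 0 0" --pt "-1 0 0 0 0 0 0" --pt "-1 0 0 0 0 0 0" --pt "-1 0 0 0 0 0 0" --pt "-1 0 0 0 0 0 0" --pt "-1 0 0 0 0 0 0" --pt "-1 0 0 0 0 0 0"

```text
t: 4.6
ee_pos: [494.9, -259.2, 50.7]
orientation: [3.142, 0.001, -0.0]
ft_force: [1.2, 0.4, 0.8]
width: 13.5
grasp_force: 30.0
```

```bash
python3 -c "
from rel import *
rel(494.5,-259.5,180)"
```

```text
t 4.6 pos [ 494.9 -259.2   50.7] yaw 0.02 tilt 0.0 F [1.2 0.4 0.8] w 13.5 g 30.0
turn/0.12 [0.    0.    0.003] shift/50 (now axes) [-0.008  0.006 -2.587] (goal axes) [-0.008  0.006 -2.587]
```

>>> step_arm --pt "-1 0 0 -0.3 0 0 0" --pt "-1 0 0 -0.5 0 0 0" --pt "-1 0 0 -0.3 0 0 0" --pt "-1 0.05 -0.5 0 0 0 0" --pt "-1 0.05 -0.5 0 0 0 0" --pt "-1 0.05 -0.5 0 0 0 0" --pt "-1 0.05 -0.5 0 0 0 0" --pt "-1 0.05 -0.5 0 0 0 0" --pt "-1 0.05 -0.5 0 0 0 0" --pt "-1 0.05 -0.5 0 0 0 0" --pt "-1 0.05 -0.4 0 0 0 0" --pt "-1 0 -0.22 0 0 0 0" --pt "-1 0 0 0 0 0 0" --pt "-1 0 0 0 0 0 0" --pt "-1 0 0 0 0 0 0"

```text
t: 6.48
ee_pos: [514.8, -53.8, 105.7]
orientation: [3.142, -0.001, -0.0]
ft_force: [0.2, 0.2, 0.1]
width: 13.4
grasp_force: 30.0
```

```bash
python3 -c "
from rel import *
rel(514.5,-53,100)
im=grab('scene'); pickle.dump(im,open('s1.pkl','wb'))
a=cv2.resize(im['pixels'][130:250,170:330],None,fx=5,fy=5,interpolation=2)
cv2.imwrite('pics/c3.png',a[:,:,::-1])
im=grab('top'); pickle.dump(im,open('t1.pkl','wb'))
a=cv2.resize(im['pixels'][170:290,220:380],None,fx=5,fy=5,interpolation=2)
cv2.imwrite('pics/c4.png',a[:,:,::-1])
"
```

```text
t 6.47 pos [514.8 -53.8 105.7] yaw -0.02 tilt 0.0 F [0.2 0.2 0.1] w 13.4 g 30.0
turn/0.12 [ 0.     0.    -0.003] shift/50 (now axes) [-0.005 -0.016  0.114] (goal axes) [-0.005 -0.016  0.114]
```

View pics/c3.png

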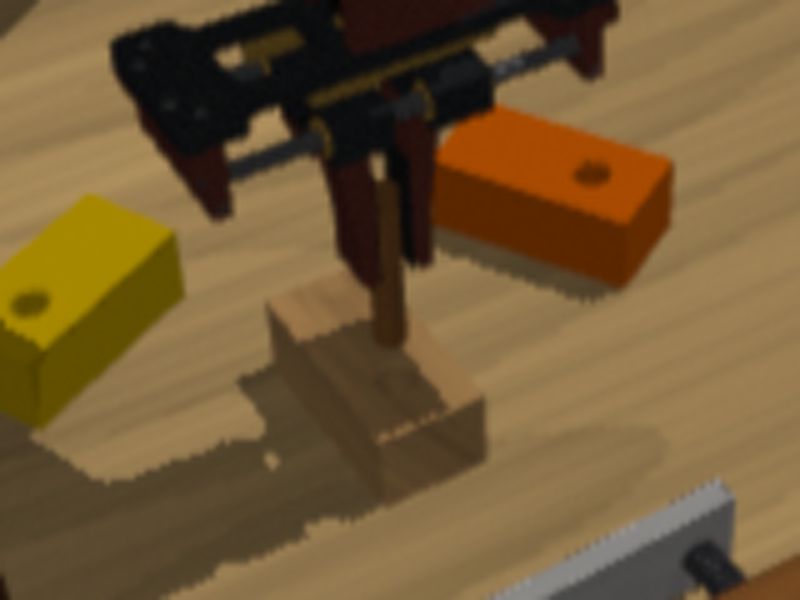

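View pics/c4.png

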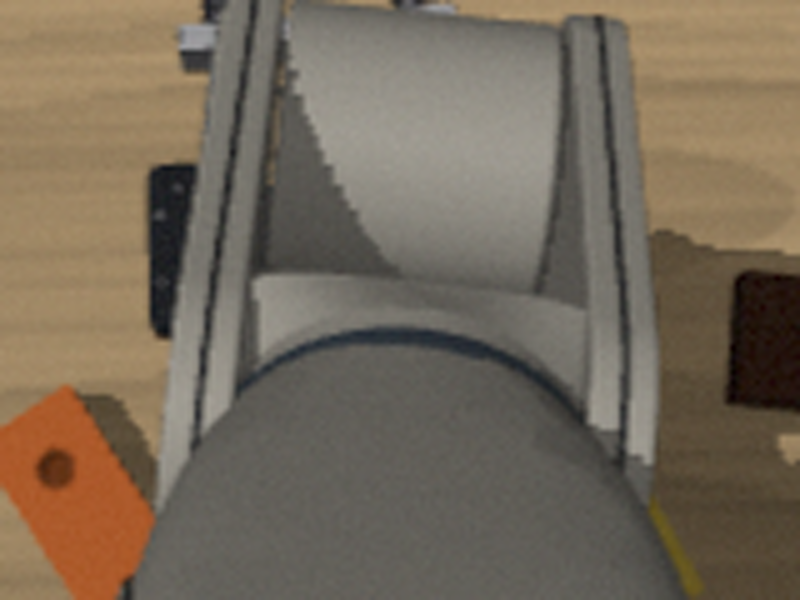

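```bash
python3 - <<'E'
from m import *
s0=pickle.load(open('scene0.pkl','rb')); s1=pickle.load(open('s1.pkl','rb'))
def proj(P):
    T=np.array(s1['T']); q=(np.atleast_2d(P)-T[:3,3])@T[:3,:3]; return q[:,:2]/q[:,2:]*[s1['fx'],s1['fy']]+[s1['cx'],s1['cy']]
a=np.linspace(0,2*np.pi,73)
circ=lambda x,y,z,r:np.c_[x+r*np.cos(a),y+r*np.sin(a),z+0*a]
f=proj(circ(514.8,-53.8,63,6)); print('foot pred u',f[:,0].min(),f[:,0].max(),'v',f[:,1].min(),f[:,1].max())
f=proj(circ(514.8,-53.8,68,7)); print('at z68 u',f[:,0].min(),f[:,0].max(),'vmean',f[:,1].mean())
f=proj(circ(514.5,-53,40,8)); print('bore pred u',f[:,0].min(),f[:,0].max(),'v',f[:,1].min(),f[:,1].max(),f.mean(0))
print('corners pred (494.5,-53.4)',[proj([494.5+sx*50*np.cos(.021)-sy*25*np.sin(.021),-53.4+sx*50*np.sin(.021)+sy*25*np.cos(.021),40])[0].round(1) for sx,sy in((1,1),(1,-1),(-1,1),(-1,-1))])
print('peg R rows'); 
for v in range(186,203): print(v,s1['pixels'][v,238:260,0])
print('bore');
for v in range(199,213): print(v,s0['pixels'][v,240:262,0])
E
```

```text
foot pred u 244.52855090225466 250.40146475255347 v 195.36639834533338 199.44502572090437
at z68 u 243.89933385607662 250.77587505527072 vmean 195.6641862359217
bore pred u 244.4603091258019 252.15938083426926 v 202.43167337482876 207.86665063780927 [248.33475288 205.17332411]
corners pred (494.5,-53.4) [array([266.1, 209.2]), array([244.9, 218.7]), array([242.5, 181.7]), array([222.1, 190.1])]
peg R rows
186 [145 136 129 102  66  45  40  44  47  57  54  56  83 149 156 156 155 153
 152 151 151 150]
187 [144 138 133 126 104  76  48  52  58  57  55  54  74 148 154 152 151 150
 150 150 149 149]
188 [139 136 134 132 129 113  66  58  59  58  56  53  72 144 151 149 149 149
 149 148 146 146]
189 [134 134 136 134 133 127  80  61  60  59  55  54  70 142 149 149 148 146
 145 145 144 144]
190 [132 133 134 136 135 129  82  62  59  58  56  54  69 135 147 147 146 144
 143 143 144 143]
191 [133 133 133 135 137 131  86  62  59  58  56  54  65 121 144 144 143 143
 143 143 145 145]
192 [133 133 133 133 135 132  95  64  60  59  56  54  64 118 143 144 142 144
 144 144 144 145]
193 [133 132 131 120 120 1
[... 1558 characters left out ...]
0 122 129 130 131
 132 134 134 135]
206 [132 128 126 126 124 107  83  70  70  71  70  69  76 103 128 132 131 130
 132 133 133 135]
207 [136 132 129 127 126 118  98  82  78  79  82  82 101 121 128 131 132 131
 131 132 133 134]
208 [137 135 132 129 128 126 119 107  99 101 106 109 123 127 127 129 133 132
 132 132 133 133]
209 [135 136 135 131 129 128 126 122 119 122 124 125 127 127 127 128 131 133
 133 132 133 133]
210 [130 136 137 135 131 130 129 127 123 121 123 124 127 128 127 127 128 131
 133 132 132 131]
211 [117 133 135 135 134 131 129 129 126 122 120 121 124 127 128 128 127 128
 131 128 123 116]
212 [ 87 122 132 132 134 134 131 130 129 126 122 119 121 124 127 128 126 119
 118 107  96  79]
```

The scene crop shows the dowel foot at about (247,199) over the block, with the bore centre at (249.3,205). The arm hides the bore in the top view. Comparing dowel and bore in each camera gives a correction of about +0.4 mm in x and +2 mm in y.

>>> step_arm --pt "-1 0.008 -0.04 0.1 0 0 0" --pt "-1 0 0 0.2 0 0 0" --pt "-1 0 0 0.1 0 0 0" --pt "-1 0 0 0.04 0 0 0" --pt "-1 0 0 0.04 0 0 0" --pt "-1 0 0 0.04 0 0 0" --pt "-1 0 0 0 0 0 0"

```text
t: 7.45
ee_pos: [515.2, -51.2, 79.6]
orientation: [-3.142, -0.001, 0.0]
ft_force: [0.3, -0.6, -0.6]
width: 13.6
grasp_force: 30.0
```

>>> step_arm --pt "-1 0 0 0.08 0 0 0" --pt "-1 0 0 0.08 0 0 0" --pt "-1 0 0 0.08 0 0 0" --pt "-1 0 0 0.08 0 0 0" --pt "-1 0 0 0.08 0 0 0" --pt "-1 0 0 0.08 0 0 0" --pt "-1 0 0 0 0 0 0"

```text
t: 8.32
ee_pos: [515.0, -51.1, 55.3]
orientation: [-3.141, -0.001, 0.001]
ft_force: [-0.5, 0.3, 0.2]
width: 13.5
grasp_force: 30.0
```

>>> step_arm --pt "-1 0 0 0.02 0 0 0" --pt "-1 0 0 0.02 0 0 0" --pt "-1 0 0 0.02 0 0 0" --pt "-1 0 0 0 0 0 0" --pt "-1 0 0 0 0 0 0"

```text
t: 8.95
ee_pos: [515.2, -51.2, 52.7]
orientation: [-3.142, -0.001, 0.0]
ft_force: [-0.6, -1.0, -1.0]
width: 13.6
grasp_force: 30.0
```

>>> step_arm --pt "-1 0 0 0.02 0 0 0" --pt "-1 0 0 0.01 0 0 0" --pt "-1 0 0 0 0 0 0"

```text
t: 9.32
ee_pos: [515.6, -51.2, 52.4]
orientation: [3.142, 0.001, 0.001]
ft_force: [-3.4, 0.6, 14.6]
width: 13.7
grasp_force: 30.0
```

>>> step_arm --pt "-1 0 0 -0.02 0 0 0" --pt "1 0 0 0 0 0 0" --pt "1 0 0 0 0 0 0" --pt "1 0 0 0 0 0 0" --pt "1 0 0 0 0 0 0" --pt "1 0 0 0 0 0 0" --pt "1 0 0 -0.3 0 0 0" --pt "1 0 0 -0.4 0 0 0" --pt "1 0 0 -0.5 0 0 0" --pt "1 0 0 -0.4 0 0 0" --pt "1 -0.4 0 0 0 0 0" --pt "1 -0.5 0 0 0 0 0" --pt "1 -0.1 0 0 0 0 0" --pt "1 0 0 0 0 0 0"

```text
t: 11.08
ee_pos: [466.0, -51.3, 132.9]
orientation: [3.141, 0.0, 0.002]
ft_force: [0.4, -0.8, 0.2]
width: 88.1
grasp_force: 0.0
```

```bash
python3 -c "
from rel import *
rel(465,-52,12)
im=grab('scene'); pickle.dump(im,open('s2.pkl','wb'))
a=cv2.resize(im['pixels'][130:280,170:370],None,fx=4,fy=4,interpolation=2)
cv2.imwrite('pics/c5.png',a[:,:,::-1])
"
```

```text
t 11.07 pos [466.  -51.3 132.9] yaw 0.02 tilt 0.09 F [ 0.4 -0.8  0.2] w 88.1 g 0.0
turn/0.12 [ 0.001 -0.013  0.002] shift/50 (now axes) [-0.023  0.014  2.418] (goal axes) [-0.02   0.014  2.418]
```

View pics/c5.png

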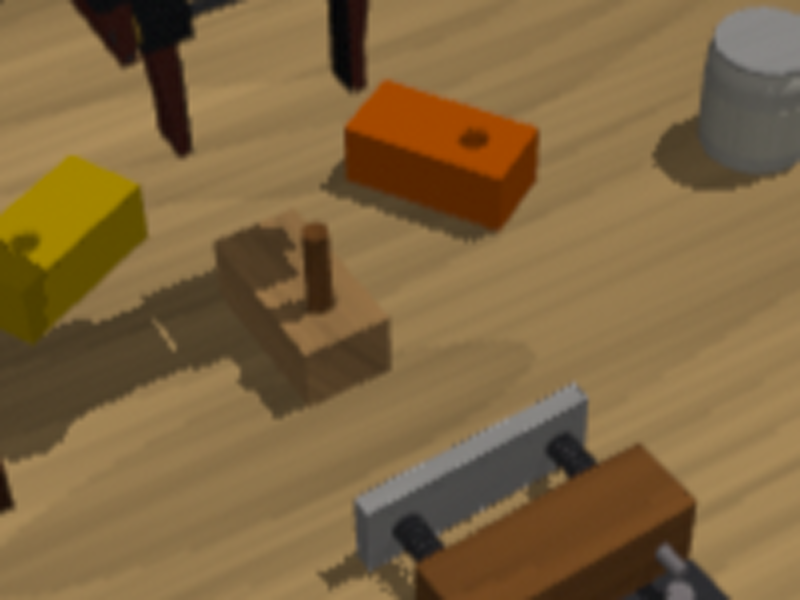

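The crop shows the dowel upright in the block at about (318,265) and fully down. The plate ahead is unobstructed. Next I grasp the rear of the block.

>>> step_arm --pt "1 -0.02 0.01 0.4 0 0 -0.175" --pt "1 0 0 0.5 0 0 0" --pt "1 0 0 0.5 0 0 0" --pt "1 0 0 0.5 0 0 0" --pt "1 0 0 0.3 0 0 0" --pt "1 0 0 0.2 0 0 0" --pt "1 0 0 0 0 0 0" --pt "-1 0 0 0 0 0 0" --pt "-1 0 0 0 0 0 0" --pt "-1 0 0 0 0 0 0" --pt "-1 0 0 0 0 0 0" --pt "-1 0 0 0 0 0 0" --pt "-1 0 0 0 0 0 0" --pt "-1 0 0 0 0 0 0"

```text
t: 12.88
ee_pos: [464.4, -51.7, 12.4]
orientation: [3.141, 0.034, 0.001]
ft_force: [-0.4, -0.1, 4.9]
width: 50.0
grasp_force: 30.0
```

```bash
python3 - <<'E'
from rel import *
rel(465,-52,12,3.3)
# stop plate front in scene view is hidden; take plate top and housing from both old views
for n in('top0','scene0'):
    im=pickle.load(open(n+'.pkl','rb')); W=cloud(im)
    m=(W[...,2]>47)&(W[...,2]<54)&(abs(W[...,0]-710)<60)&(abs(W[...,1]+36)<90); p=W[m][:,:2]
    print(n,'housing top',rect(im,W,m.astype(np.uint8),50))
    m=(W[...,2]>43)&(W[...,2]<48.5)&(W[...,0]<670)&(W[...,0]>600)&(abs(W[...,1]+36)<90)
    print(n,'plate top',rect(im,W,m.astype(np.uint8),46))
E
```

```text
t 12.88 pos [464.4 -51.7  12.4] yaw 1.23 tilt 0.02 F [-0.4 -0.1  4.9] w 50.0 g 30.0
turn/0.12 [ 0.001 -0.003 -0.301] shift/50 (now axes) [0.012 0.006 0.008] (goal axes) [0.012 0.006 0.008]
top0 housing top (array([709.7, -35.9]), array([ 45.9, 129.6]), 3.3, 'z med', 50.6, np.int32(925))
top0 plate top (array([644. , -40.5]), array([ 12.9, 128.4]), 2.8, 'z med', 46.5, np.int32(239))
scene0 housing top (array([713.9, -35.2]), array([ 46.4, 129.4]), 3.4, 'z med', 49.9, np.int32(1390))
scene0 plate top (array([647.9, -38. ]), array([ 15.4, 128.8]), 3.8, 'z med', 45.7, np.int32(353))
```

>>> step_arm --pt "-1 0 0 0 0 0 -0.15" --pt "-1 0 0 0 0 0 -0.15" --pt "-1 0.2 -0.005 0 0 0 0" --pt "-1 0.2 -0.005 0 0 0 0" --pt "-1 0.2 -0.005 0 0 0 0" --pt "-1 0.2 -0.005 0 0 0 0" --pt "-1 0.2 -0.005 0 0 0 0" --pt "-1 0.2 -0.005 0 0 0 0" --pt "-1 0.2 -0.005 0 0 0 0" --pt "-1 0.2 -0.005 0 0 0 0" --pt "-1 0 0 0 0 0 0" --pt "-1 0 0 0 0 0 0"

```text
t: 14.38
ee_pos: [544.7, -45.2, 12.4]
orientation: [3.14, 0.09, 0.003]
ft_force: [2.1, 0.2, 4.1]
width: 49.9
grasp_force: 30.0
```

```bash
python3 - <<'E'
from rel import *
rel(548.6,-44.9,12.4,3.3)
im=grab('scene'); pickle.dump(im,open('s3.pkl','wb')); W=cloud(im)
m=((W[...,2]>36)&(W[...,2]<43)&(W[...,0]>555)&(W[...,0]<636)&(abs(W[...,1]+42)<40)).astype(np.uint8)
print('block top visible',rect(im,W,m,40))
a=cv2.resize(im['pixels'][150:300,190:390],None,fx=4,fy=4,interpolation=2)
cv2.imwrite('pics/c6.png',a[:,:,::-1])
E
```

```text
t 14.38 pos [544.7 -45.2  12.4] yaw 3.29 tilt 0.1 F [2.1 0.2 4.1] w 49.9 g 30.0
turn/0.12 [ 0.002 -0.014 -0.001] shift/50 (now axes) [ 0.078 -0.001  0.   ] (goal axes) [ 0.078 -0.001 -0.   ]
block top visible (array([591.1, -47.2]), array([76.5, 58.2]), 5.0, 'z med', 39.9, np.int32(584))
```

View pics/c6.png

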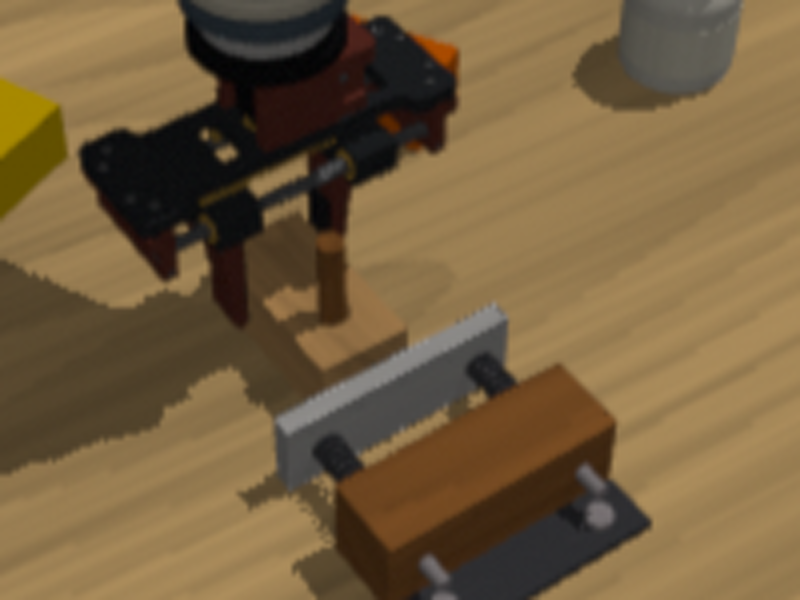

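The crop shows the block gripped at its rear with the dowel upright at (332,280). It is square to the middle of the plate and about 14 mm short of it. I'll approach slowly and watch the force.

>>> step_arm --pt "-1 0.08 0 0 0 0 0" --pt "-1 0.08 0 0 0 0 0" --pt "-1 0.06 0 0 0 0 0" --pt "-1 0.06 0 0 0 0 0" --pt "-1 0.06 0 0 0 0 0" --pt "-1 0.06 0 0 0 0 0" --pt "-1 0 0 0 0 0 0"

```text
t: 15.3
ee_pos: [561.8, -44.0, 12.3]
orientation: [-3.14, -0.09, 0.006]
ft_force: [-6.1, -0.1, 11.8]
width: 49.9
grasp_force: 30.0
```

>>> step_arm --pt "-1 0.04 0 0 0 0 0" --pt "-1 0.04 0 0 0 0 0" --pt "-1 0 0 0 0 0 0"

```text
t: 15.68
ee_pos: [564.5, -43.8, 12.2]
orientation: [-3.14, -0.09, 0.01]
ft_force: [-9.4, -0.9, 15.0]
width: 49.9
grasp_force: 30.0
```

>>> step_arm --pt "-1 0.04 0 -0.006 0 0 0" --pt "-1 0.04 0 -0.006 0 0 0" --pt "-1 0.04 0 0 0 0 0" --pt "-1 0.04 0 0 0 0 0" --pt "-1 0 0 0 0 0 0" --pt "-1 0 0 0 0 0 0"

```text
t: 16.42
ee_pos: [571.2, -43.4, 12.2]
orientation: [-3.14, -0.09, 0.014]
ft_force: [-10.1, -3.0, 12.1]
width: 49.8
grasp_force: 30.0
```

```bash
cat > plate.py <<'E'
from rel import *
rel(578,-43,12.2,3.3)
c,s=np.cos(np.radians(3.3)),np.sin(np.radians(3.3))
def meas(im):
    W=cloud(im); X=(W[...,0]-689)*c+(W[...,1]+36.8)*s; Y=-(W[...,0]-689)*s+(W[...,1]+36.8)*c
    m=(W[...,2]>43.5)&(W[...,2]<48)&(X>-60)&(X<-8)&(abs(Y)>32)&(abs(Y)<60)
    # plate back-top edge by row: median of X over plate top
    return np.median(X[m]).round(2),m.sum(),[np.median(X[m&(g*Y>0)]).round(2) for g in(1,-1)]
print(meas(pickle.load(open('scene0.pkl','rb'))),meas(pickle.load(open('s3.pkl','rb'))),meas(grab('scene')))
E
python3 plate.py
```

```text
t 16.43 pos [571.2 -43.4  12.2] yaw 3.3 tilt 0.51 F [-10.1  -3.   12.1] w 49.8 g 30.0
turn/0.12 [-0.006  0.074 -0.   ] shift/50 (now axes) [ 0.136 -0.001 -0.001] (goal axes) [ 0.136 -0.001  0.   ]
(np.float64(-42.34), np.int64(144), [np.float64(-42.02), np.float64(-42.65)]) (np.float64(-42.51), np.int64(145), [np.float64(-42.33), np.float64(-42.52)]) (np.float64(-30.71), np.int64(141), [np.float64(-31.09), np.float64(-30.54)])
```

>>> step_arm --pt "-1 0.04 0 -0.005 0 0 0" --pt "-1 0.04 0 -0.005 0 0 0" --pt "-1 0.04 0 0 0 0 0" --pt "-1 0.04 0 0 0 0 0" --pt "-1 0 0 0 0 0 0" --pt "-1 0 0 0 0 0 0" --pt "-1 0 0 0 0 0 0" --pt "-1 0 0 0 0 0 0"

```text
t: 17.48
ee_pos: [577.8, -43.1, 12.2]
orientation: [-3.14, -0.091, 0.018]
ft_force: [-13.9, -4.1, 11.9]
width: 50.0
grasp_force: 30.0
```

```bash
cat >> plate.py <<'E'
im=grab('scene'); W=cloud(im)
a=cv2.resize(im['pixels'][150:300,190:390],None,fx=4,fy=4,interpolation=2)
cv2.imwrite('pics/c7.png',a[:,:,::-1])
X=W[...,0]; m=(W[...,2]>85)&(W[...,2]<95)&(X>600)&(X<650)&(abs(W[...,1]+41)<12)
print('peg top z',np.nanmax(W[...,2][m]) if m.any() else None, W[m].mean(0) if m.any() else '')
m=(W[...,2]>34)&(W[...,2]<44)&(X>590)&(X<650)&(abs(W[...,1]+41)<20); P=W[m]
A=np.c_[P[:,:2]-P[:,:2].mean(0),np.ones(len(P))]; k=np.linalg.lstsq(A,P[:,2],rcond=None)[0]; print('top plane',k,len(P))
E
python3 plate.py
```

```text
t 17.48 pos [577.8 -43.1  12.2] yaw 3.3 tilt 0.67 F [-13.9  -4.1  11.9] w 50.0 g 30.0
turn/0.12 [-0.007  0.098  0.001] shift/50 (now axes) [ 0.004 -0.001 -0.001] (goal axes) [ 0.004 -0.001 -0.001]
(np.float64(-42.34), np.int64(144), [np.float64(-42.02), np.float64(-42.65)]) (np.float64(-42.51), np.int64(145), [np.float64(-42.33), np.float64(-42.52)]) (np.float64(-23.51), np.int64(150), [np.float64(-23.53), np.float64(-23.36)])
peg top z 92.15736013880587 [630.21906055 -40.76528201  89.42569525]
top plane [1.32165904e-03 5.23665424e-03 3.98558162e+01] 380
```

View pics/c7.png

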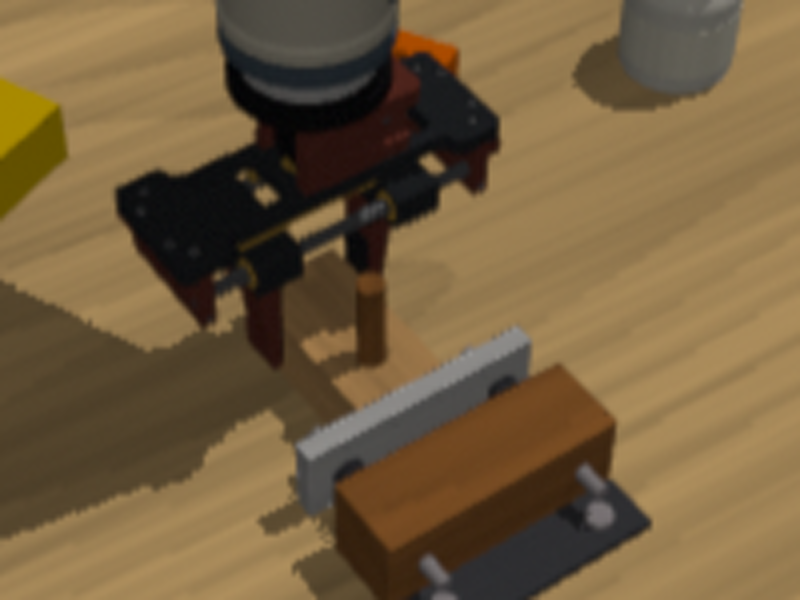

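The plate is in by about 19 mm, which is about 9.5 N. The block is flat, square and centred, and the dowel top is at about 90 mm, so it is home. I'll hold briefly, then hand in.

>>> step_arm --pt "-1 0 0 0 0 0 0" --pt "-1 0 0 0 0 0 0" --pt "-1 0 0 0 0 0 0" --pt "-1 0 0 0 0 0 0" --pt "-1 0 0 0 0 0 0" --pt "-1 0 0 0 0 0 0"

```text
t: 18.32
ee_pos: [577.8, -43.1, 12.2]
orientation: [-3.14, -0.091, 0.019]
ft_force: [-14.0, -3.1, 10.8]
width: 50.1
grasp_force: 30.0
```

```bash
python3 -c "
from workcell import ctrl
print(ctrl.close_job())"
```

```text
the job is handed in; nothing more can be done
None
```

I handed the job in (no verdict was shown): the dowel is home in the bore, and the arm still holds the block flat, square and centred on the plate, pushed in about 19 mm (about 9.5 N).

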